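# Set the washer's detergent drawer for a tablet wash and close it

### The arm

A 6-joint arm with a two-finger parallel gripper is mounted at the origin on the work surface. World frame = base frame: x ahead of the robot, y to its left, z up, the work surface at z = 0. Lengths are in mm, angles in rad, forces in N, time in s.
With the tool pointing down it reaches from about 350 to 775 mm from the base axis. Payload 7.3 kg.
Tool frame: the origin (TCP) lies midway between the tips of the shut fingers; the grasp point (between the pads) lies 19 mm behind it; z points along the fingers, y is the line along which they close (so a half turn about z gives the same grasp; the last joint's range is limited). The gripper opens to 92 mm and grips with 3 to 60 N. Pads are 19 mm wide; open, the fingers measure 130 mm over their backs; the gripper's body (75 mm by 190 mm) begins 47 mm behind the grasp point.
Start: joints at [-1.463, 0.342, 1.524, -0, 1.275, -0.146], TCP at [131.841, -508.196, 226.741] pointing down, gripper open.
Joint ranges: [-2.53, 2.53], [-0.77, 2.02], [0.04, 2.7], [-1, 4.14], [0.28, 2.66], [-3.11, 3.11]. Speed limits (rad/s): [2.57, 2.57, 3.14, 3.14, 3.14, 3.14].

### API

Orientations are given as [roll, pitch, yaw] about the fixed x, y, z axes, in that order (R = Rz(yaw) Ry(pitch) Rx(roll)).
In Python, from plant import bot gives the robot as it stands.
- The arm moves only by the tool servo_tool, never from a script. Its argument "deltas" is a list of rows, each a list of 2 entries, a list of its own where there are three numbers: the shift along the tool's x, y, z in m, then the turn, a rotation vector about the tool's x, y, z in degrees. A call has 1 to 20 rows; each row shifts and turns the commanded pose from where the row before left it, along the tool's axes as they then stand; what a row does not reach is not made up. A row lasts 1/8 s, in which the tool goes at most 62.5 mm and 10.7 degrees, less where a joint would pass 70% of its speed; a pose out of reach is approached as far as the arm can. A call with a gripper value outside its range is refused whole. "fingers" is the opening, from 0 (shut) to 1 (fully open), set as the call begins (left out, the last holds). The fingers move at their own pace and stop on an object; the grip force is fixed at half the most. Time passes only in rows, so rows that do not move let the fingers close. It gives the time, the measured TCP pose, the force, the opening and the grip force at its end, in the units of the state.
- bot.get_obs(): the state, without advancing time (a new reading comes with each control period).
- bot.capture(name): name is "scene" or "top" or "wrist"; returns the picture (384x512x3 uint8, red, green, blue); there is no depth.
- bot.camera_model(name): a dict with "mtx" (3x3 intrinsics, pixels), "xyz" and "rotation" of the camera in the world. Camera axes: x right, y down, z forward; pixel columns grow to the right and rows downward; lengths in mm; the calibration is good to about 2 mm. A picture is of the moment at which its call begins: read the wrist's pose just before it. camera_model takes no time and is no camera call; for the wrist camera it gives the pose at the moment of the call.
- bot.close_job(): hands the job in; it is judged then, once.
The state is a dict: "time": time; "joint_positions": joint angles; "dq": joint speeds; "tau": joint torques, N m; "tool_pos": TCP position; "tcp_rot": TCP orientation; "contact_force": force on the tool from outside, world axes, zero at the start; "moment": the same for the moment, N m; "grip_width": finger opening in mm; "finger_force": force on a finger pad.
Only numpy, scipy, OpenCV 4.12 (cv2) and the standard library are available. Lean on these libraries where they do the work, as an engineer would, in place of code of your own. Each camera call takes 0.05 s, during which the arm holds its last target. There are 200 camera calls.

### The job

The next wash uses a tablet instead of liquid. In the washing machine's open detergent drawer, move the partition plate from the front guides to the rear guides and push it fully down, lay the detergent tablet flat in the wide main-wash compartment in front of it, fold the softener cover down until it is shut, and then push the drawer fully home. Leave the soap dish, tub and bottle where they stand.

Things in the scene. Friction and masses are not known exactly. Their poses are not given: they have to be found in the camera images.
- drawer (a joint): how far the white detergent drawer is pushed in, m: 0 = pulled out to its stop, as it starts; 0.215 = fully home (front panel flush with the machine's front face). About 4 N of friction; it stays where it is left. Its open tub has three compartments side by side: main wash (widest, 92 mm, on the robot's left), prewash (42 mm, middle), softener (60 mm, right)
- drawer_front (a point): middle of the drawer's flat outer front face, 48 mm above the bench (panel 208 mm wide, 18 mm thick, from 14 to 82 mm above the bench). Axes: x level into the machine (the way to push), y to the robot's left, z up. In this frame the tub lies at x 18 to 235, y -103 to 103 mm, rim 68 mm above the bench. The machine's front face starts 215 mm farther in; its top is 100 mm above the bench
- front_guides (a point): point on the main-wash floor (23 mm above the bench) midway between the front guides, 82 mm behind the drawer's front face and 54 mm left of its middle; axes as drawer_front. A pair of guides is two upright grooves, one on each side wall, 35 mm high and 7 mm wide, flaring to about 16 mm at 45 mm above the floor. The partition starts here
- rear_guides (a point): the same for the rear guides, 63 mm behind the front ones and 70 mm in front of the machine's front face while the drawer is right out; the partition goes here. The main-wash space in front of it is 92 mm wide and about 120 mm long (drawer_front x 18 to 140 mm, y 8 to 100 mm)
- partition: loose grey plastic plate standing upright across the main-wash compartment: 88 mm wide (y), 4 mm thick (x), 52 mm high, 30 g; its lowest 7 mm is only 78 mm wide and 2.4 mm thick. At heights 40 to 52 mm it has a finger bead 36 mm wide (y), 12 mm thick (x). Origin at the middle of its lower edge, z up. Fully down, the origin is on the compartment floor; it slides in freely
- tablet: loose white detergent tablet, a rectangular block 45 (x) by 35 (y) by 20 mm thick (z), 35 g, lying flat on the bench to the left or the right of the drawer. Origin at the middle of its underside
- softener_cover (a joint): hinge of the softener compartment's grey flap cover, rad: 0 = shut (lying level on the rim), 1.57 = upright, up to 1.85 = leaning out to the right. Stiff hinge: it stays where it is left and needs under 1 N to move. It starts standing open
- cover_hinge (a point): middle of the cover's hinge line, along the drawer's right-hand rim (101 mm right of the drawer's middle, 87 mm behind its front face), 70 mm above the bench; its x axis runs along the hinge. The cover is 126 mm long and 3 mm thick
- cover_edge (a point): middle of the cover's free edge, 58 mm from the hinge line, with a tab 26 mm long and 7 mm wide beyond it; when shut it lies on the wall between softener and prewash compartments
- soap_dish: bystander: bar of soap in a white dish, 124 by 84 mm, 31 mm high, on the bench on the other side of the drawer from the tablet. Origin at the middle of its underside
- stain_tub: bystander: round white tub, 72 mm across and 60 mm high, standing on top of the machine to the left of the washer, which is just as high. Origin at the middle of its underside
- detergent_bottle: bystander: blue bottle, 76 mm across and 220 mm high, standing on top of the washer, right of the drawer. Origin at the middle of its underside
Things that resemble listed ones, but are neither listed nor needed, are in the scene too. There is more than one size of the tablet; the one meant has the size given above.

How it is judged:
By the outcome, as a careful person would: the job done as asked, in the order asked, and still so for the second after the job is handed in, with the robot touching nothing.
It also fails if it takes over 72 s, if anything falls off the work surface, if the arm or the gripper's body presses on something with over 40 N, if the wrist force passes 120 N, or if a joint passes its speed limit or range.

## Working session

There is one attempt and no reset: what is moved stays moved. The work goes in short steps, Python scripts to look and compute and a tool call to move; the robot and the scene stay as the last step left them, time stands still between calls to the robot, and variables do not carry over. Pictures are saved under pics/ and viewed, at most 10 in all, crops included, and the job is handed in when it is done.

Besides the shell and the picture viewer there is one more tool, called after "Call:" in YAML: its name, and indented under it one key for each argument. servo_tool: Moves the arm, as the interface text tells. Its arguments: {"type":"object","properties":{"deltas":{"type":"array"},"fingers":{"type":"number"}},"required":["deltas"]}

```bash
ls; mkdir -p pics
python3 - <<'E'
from plant import bot
import cv2,numpy as np
o=bot.get_obs();print(o['time'],o['tool_pos'],o['tcp_rot'],o['grip_width'])
ims=[]
for n in("scene","top"):
    im=bot.capture(n);cv2.imwrite(f'pics/{n}0.png',im[:,:,::-1]);m=bot.camera_model(n);print(n,np.round(m['mtx'],1).tolist(),np.round(m['xyz'],1),np.round(m['rotation'],3).tolist())
E
```

```text
pics
0.0 [ 131.80485616 -507.77211827  226.0445059 ] [-3.14009290e+00 -2.45295140e-04  2.53760774e-01] 91.62623135772463
scene [[430.1, 0.0, 253.0], [0.0, 430.1, 195.9], [0.0, 0.0, 1.0]] [1284.1  175.4  965.6] [-2.467, -0.0, 1.773]
top [[357.5, 0.0, 254.7], [0.0, 357.5, 187.2], [0.0, 0.0, 1.0]] [ 478.2   53.9 1191.3] [-3.055, 0.002, -1.552]
```

View pics/scene0.png

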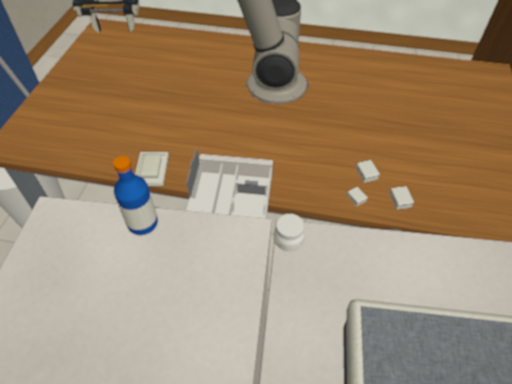

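View pics/top0.png

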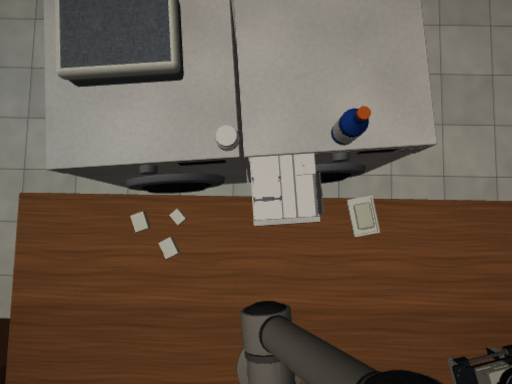

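The scene view shows the drawer, with its front at about (235,158) and the grey partition at (250,188). The soap dish is at (152,167), the bottle at (135,200) and the stain tub at (290,230). There are three tablet candidates: top view (139,222), (177,216) and (168,248). I'll measure all of them, plus the drawer corners.

```bash
cat > h.py <<'E'
import numpy as np,cv2
from scipy.spatial.transform import Rotation as R
def cam(m): return np.array(m['mtx']),np.array(m['xyz']),R.from_euler('xyz',m['rotation']).as_matrix() if np.ndim(m['rotation'])==1 else np.array(m['rotation'])
def ray(m,px,z):
    K,c,r=cam(m);px=np.atleast_2d(px).astype(float)
    d=(r@np.linalg.inv(K)@np.c_[px,np.ones(len(px))].T).T
    return c+d*((z-c[2])/d[:,2])[:,None]
def proj(m,P):
    K,c,r=cam(m);q=(K@(r.T@(np.atleast_2d(P)-c).T)).T;return q[:,:2]/q[:,2:]
def rects(im,m,z,roi,amin=60):
    x0,y0,x1,y1=roi;S=4;h=cv2.resize(im[y0:y1,x0:x1],None,fx=S,fy=S,interpolation=cv2.INTER_CUBIC)
    v=cv2.cvtColor(h,cv2.COLOR_RGB2HSV);k=((v[...,1]<70)&(v[...,2]>110)).astype(np.uint8)
    out=[]
    for c in cv2.findContours(k,cv2.RETR_EXTERNAL,cv2.CHAIN_APPROX_NONE)[0]:
        if cv2.contourArea(c)<amin*S*S:continue
        px=(c[:,0]+.5)/S-.5+[x0,y0];w=ray(m,px,z)[:,:2].astype(np.float32)
        (a,b),(p,q),t=cv2.minAreaRect(w);out.append((px.mean(0).round(),np.round([a,b,p,q,t],1)))
    return out
E
python3 - <<'E'
from h import *;from plant import bot
for n,roi in(("top",(120,200,200,265)),("scene",(340,150,425,215))):
    im=cv2.imread(f'pics/{n}0.png')[:,:,::-1].copy();m=bot.camera_model(n)
    for r in rects(im,m,20 if n=="top" else 12,roi):print(n,*r)
im=cv2.imread('pics/top0.png');a=cv2.resize(im[140:235,235:330],(570,570),interpolation=cv2.INTER_CUBIC)
b=cv2.resize(im[205:260,125:190],(0,0),fx=3.5,fy=3.5,interpolation=cv2.INTER_CUBIC);a=cv2.copyMakeBorder(a,0,0,0,230,0);a[:b.shape[0],570:570+b.shape[1]]=b[:,:230]
s=cv2.imread('pics/scene0.png');c=cv2.resize(s[145:225,180:280],(230,184),interpolation=cv2.INTER_CUBIC);a[380:564,570:800]=c
cv2.imwrite('pics/c1.png',a)
E
```

```text
top [168. 248.] [377.3 337.5  59.8  45.4  27.7]
top [139. 221.] [460.5 435.7  58.3  45.1  20.5]
top [177. 216.] [478.9 311.4  44.7  35.   41.7]
scene [357. 196.] [475.7 311.1  55.9  46.9  41.5]
scene [399. 198.] [455.3 435.2  78.4  57.6  18.7]
scene [367. 171.] [372.1 337.6  80.3  58.8  25.8]
```

View pics/c1.png

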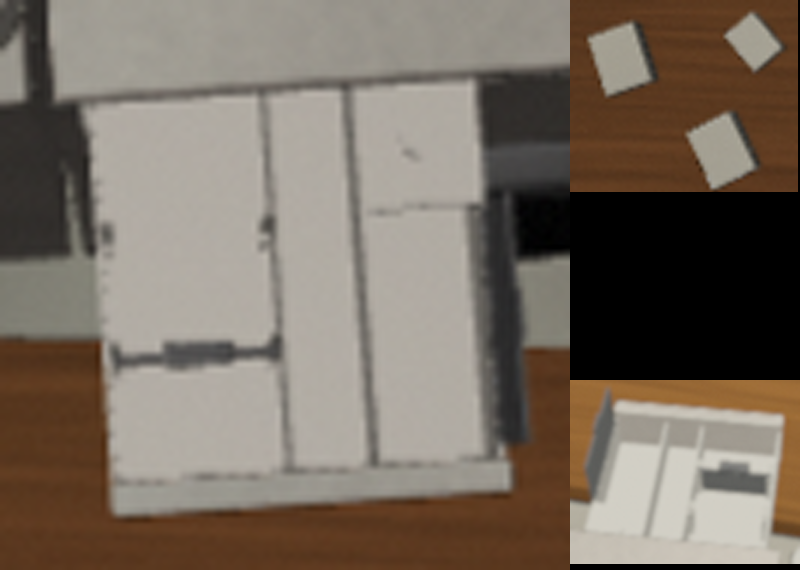

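The crop shows the three lookalikes. Only (177,216) measures 45×35, so that is the tablet; the other two are about 59×45. The partition bead is at crop (198,352), the rear guides are at (105,237) and (266,230), and the front panel's bottom edge runs from (113,517) to (511,490). Next I'll work out the drawer frame.

Run:
```python
from h import *;from plant import bot
m=bot.camera_model('top')
f=lambda p:(np.array(p)+.5)/6-.5+[235,140]
for n,p,z in(('FL',(113,517),82),('FR',(511,490),82),('BL',(113,485),82),('BR',(511,460),82),('bead',(198,352),75),('rgL',(105,237),58),('rgR',(266,230),58),('covT',(520,440),120),('machL',(52,100),100),('machR',(480,78),100)):
    print(n,ray(m,f(p),z).round(1)[0])
s=bot.camera_model('scene')
im=cv2.imread('pics/scene0.png')
g=lambda p:np.array([180,145])+np.array([(p[0]-570)*100/230,(p[1]-380)*80/184])
for n,p,z in(('top panel farL',(783,414),82),('farR',(614,401),82),('bead',(735,467),75)):print(n,ray(s,g(p),z).round(1)[0])
FL,FR=[ray(m,f(p),82)[0][:2] for p in((113,517),(511,490))]
print(np.linalg.norm(FL-FR),np.degrees(np.arctan2(*(FL-FR)[::-1]))-90)
```

```text
FL [454.5  60.1  82. ]
FR [ 472.1 -144.5   82. ]
BL [470.8  60.4  82. ]
BR [ 487.5 -144.4   82. ]
bead [540.6  17.5  75. ]
rgL [601.8  67.3  58. ]
rgR [607.1 -18.2  58. ]
covT [ 497.1 -142.1  120. ]
machL [667.6  95.4 100. ]
machR [ 683.  -124.7  100. ]
top panel farL [452.1  61.7  82. ]
farR [ 472.4 -147.5   82. ]
bead [541.7  20.1  75. ]
205.31110447058083 4.916386339244653
```

Call:
servo_tool:
  deltas:
    - [[0.044,-0.034,-0.002],[0,0,0]]
    - [[0.044,-0.034,-0.002],[0,0,0]]
    - [[0.044,-0.034,-0.002],[0,0,0]]
    - [[0.044,-0.034,-0.002],[0,0,0]]
    - [[0.044,-0.034,-0.002],[0,0,0]]
    - [[0.044,-0.034,-0.002],[0,0,0]]
    - [[0.044,-0.034,-0.002],[0,0,0]]
    - [[0.044,-0.034,-0.002],[0,0,0]]
    - [[0.044,-0.034,-0.002],[0,0,0]]
    - [[0.044,-0.034,-0.002],[0,0,0]]
    - [[0.044,-0.034,-0.002],[0,0,0]]
    - [[0.043,-0.033,-0.002],[0,0,0]]
    - [[0,0,0],[0,0,-10]]
    - [[0,0,0],[0,0,-10]]
    - [[0,0,0],[0,0,-10]]
    - [[0,0,0],[0,0,-10]]
    - [[0,0,0],[0,0,-10]]
    - [[0,0,0],[0,0,-10]]
    - [[0,0,0],[0,0,-10]]
    - [[0,0,0],[0,0,-10.4]]
  fingers: 0.45

```text
time: 2.6
tool_pos: [539.5, 18.1, 250.2]
tcp_rot: [-3.141, -0.0, 1.663]
contact_force: [-1.0, 0.3, -0.2]
grip_width: 41.4
finger_force: 0.0
```

Run:
```python
from h import *;from plant import bot
o=bot.get_obs();print(o['time'],o['tool_pos'],o['tcp_rot'],o['grip_width'],o['joint_positions'])
m=bot.camera_model('wrist');im=bot.capture('wrist');cv2.imwrite('pics/w1.png',im[:,:,::-1]);print(m)
t=bot.camera_model('top');print(ray(t,(226,132),160),ray(t,(364,114),320))
```

```text
2.6 [539.52881373  18.12940017 250.23826138] [-3.14058318e+00 -1.29248261e-04  1.66296292e+00] 41.35745360059245 [-1.08367976e-01  3.52824091e-01  1.44180521e+00 -7.63090890e-05
  1.34797834e+00 -2.00517732e-01]
{'mtx': array([[269.90847175,   0.        , 256.13874944],
       [  0.        , 269.90847175, 189.3803149 ],
       [  0.        ,   0.        ,   1.        ]]), 'xyz': array([532.69759691,  82.58828891, 409.2720856 ]), 'rotation': array([2.89665714e+00, 5.98194148e-05, 9.21155407e-02])}
[[728.27472453 145.25403154 160.        ]] [[ 741.16033836 -211.22483837  320.        ]]
```

View pics/w1.png

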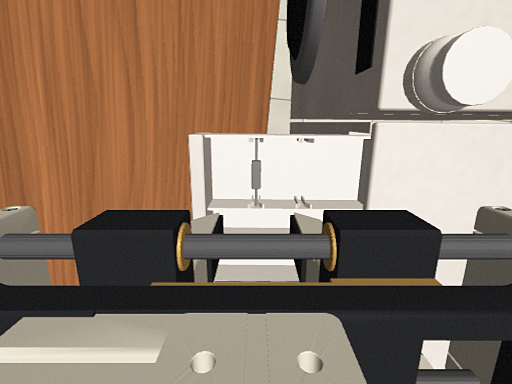

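The wrist view shows the bead centred at about (256,174), the rear guides at (305,140) and (302,202), and the drawer's front face edge at column 190. I'll refine these with rays.

Run:
```python
from h import *;from plant import bot
m=dict(mtx=[[269.908,0,256.139],[0,269.908,189.38],[0,0,1]],xyz=[532.698,82.588,409.272],rotation=[2.896657,6e-5,.0921155])
im=cv2.imread('pics/w1.png');g=cv2.cvtColor(im,cv2.COLOR_BGR2GRAY)
roi=g[158:192,240:275];k=(roi<130);ys,xs=np.nonzero(k);
print(g[174,245:268],g[150,245:268],g[160:192,256])
b=[]
for r in range(164,186):
    x=np.nonzero(g[r,245:268]<150)[0]+245
    if len(x):b.append((r,x.min(),x.max()))
print(b)
th=.0858;F=np.array([463.3,-42.2])
for n,p,z in(('bead',(256,174),75),('rgL',(303,140),60),('rgR',(302,202),60),('frontL',(189.5,134),82),('frontlow',(189.5,210),82),('frontin',(211,170),82)):
    w=ray(m,p,z)[0][:2];d=w-F;print(n,w.round(1),(d@[np.cos(th),np.sin(th)]).round(1),(d@[-np.sin(th),np.cos(th)]).round(1))
a=cv2.resize(im[120:220,180:380],(800,400),interpolation=cv2.INTER_CUBIC);cv2.imwrite('pics/c2.png',a)
```

```text
[245 245 244 246 248 246 176 108 135 135 137 137 130 137 119 167 240 249
 245 244 244 244 244] [245 245 245 244 244 245 244 245 250 242 148 120 158 236 250 246 245 245
 244 244 245 245 245] [ 82 117 139 141 140 139 140 134 138 133 137 135 138 135 137 134 133 135
 135 135 133 133 134 138 135 134 134 136 128  99 123 121]
[(164, np.int64(252), np.int64(260)), (165, np.int64(252), np.int64(260)), (166, np.int64(252), np.int64(260)), (167, np.int64(252), np.int64(260)), (168, np.int64(252), np.int64(260)), (169, np.int64(252), np.int64(260)), (170, np.int64(252), np.int64(260)), (171, np.int64(252), np.int64(260)), (172, np.int64(252), np.int64(259)), (173, np.int64(252), np.int64(259)), (174, np.int64(252), np.int64(259)), (175, np.int64(252), np.int64(259)), (176, np.int64(252), np.int64(259)), (177, np.int64(252), np.int64(259)), (178, np.int64(252), np.int64(259)), (179, np.int64(252), np.int64(259)), (180, np.int64(252), np.int64(259)), (181, np.int64(252), np.int64(259)), (182, np.int64(252), np.int64(259)), (183, np.int64(252), np.int64(259)), (184, np.int64(252), np.int64(259)), (185, np.int64(252), np.int64(259))]
bead [538.4  19.2] 80.0 54.8
rgL [594.3  65.8] 139.7 96.4
rgR [604.  -16.1] 142.4 13.9
frontL [455.1  61.4] 0.7 103.9
frontlow [458.1 -33.6] -4.4 9.0
frontin [482.8  20.5] 24.8 60.8
```

View pics/c2.png

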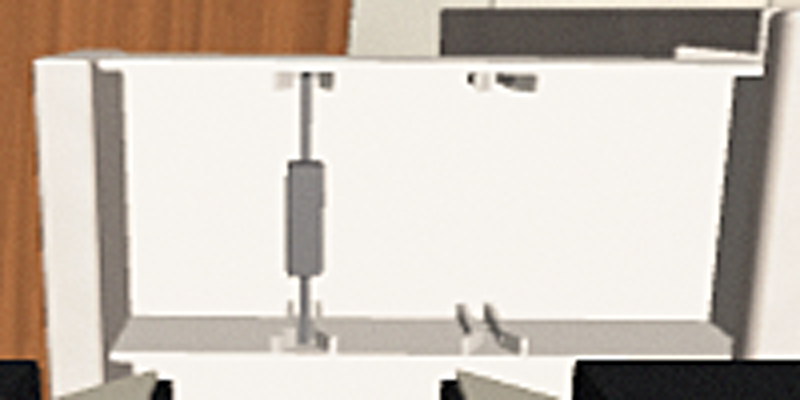

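The bead reads (538–541, 18–20) in all three views, and the guide spacing checks out at about 62 mm. Descending on the bead.

Call:
servo_tool:
  deltas:
    - [[0.0005,0.0,0.055],[0,0,0]]
    - [[0,0,0.055],[0,0,0]]
    - [[0,0,0.04],[0,0,0]]
    - [[0,0,0.025],[0,0,0]]
    - [[0,0,0.015],[0,0,0]]
    - [[0,0,0.01],[0,0,0]]
    - [[0,0,0],[0,0,0]]

```text
time: 3.52
tool_pos: [539.8, 18.6, 50.6]
tcp_rot: [-3.141, 0.0, 1.656]
contact_force: [-0.6, 0.9, -0.6]
grip_width: 41.1
finger_force: 0.0
```

Call:
servo_tool:
  deltas:
    - [[0,0,0],[0,0,0]]
    - [[0,0,0],[0,0,0]]
    - [[0,0,0],[0,0,0]]
    - [[0,0,0],[0,0,0]]
    - [[0,0,0],[0,0,0]]
    - [[0,0,0],[0,0,0]]
  fingers: 0

```text
time: 4.28
tool_pos: [540.0, 18.6, 51.0]
tcp_rot: [3.141, 0.0, 1.657]
contact_force: [-0.4, -0.1, 5.5]
grip_width: 11.9
finger_force: 30.0
```

Call:
servo_tool:
  deltas:
    - [[0,0,-0.01],[0,0,0]]
    - [[0,0,-0.02],[0,0,0]]
    - [[0,0,-0.02],[0,0,0]]
    - [[0,0,-0.014],[0,0,0]]
    - [[0,0,0],[0,0,0]]
    - [[0,0.02,0],[0,0,0]]
    - [[0,0.023,0],[0,0,0]]
    - [[0,0.02,0],[0,0,0]]
    - [[0,0,0],[0,0,0]]
    - [[0,0,0],[0,0,0]]

```text
time: 5.52
tool_pos: [601.3, 24.0, 113.8]
tcp_rot: [-3.139, -0.0, 1.657]
contact_force: [0.2, -0.2, -1.0]
grip_width: 11.4
finger_force: 30.0
```

Run:
```python
from h import *;from plant import bot
m=bot.camera_model('wrist');im=bot.capture('wrist');t=bot.capture('top')
print(m['xyz'],m['rotation'])
cv2.imwrite('pics/w2.png',im[:,:,::-1]);cv2.imwrite('pics/t2.png',t[:,:,::-1])
a=np.zeros((600,800,3),np.uint8);a[:400]=cv2.resize(im[100:240,150:430],(800,400),interpolation=3)
s=bot.capture('scene');a[400:600,:260]=cv2.resize(s[145:225,180:284],(260,200),interpolation=3)
cv2.imwrite('pics/c3.png',a[:,:,::-1])
```

```text
[595.10095008  88.53554688 272.88025325] [2.89677883e+00 1.25235593e-03 8.62680050e-02]
```

View pics/c3.png

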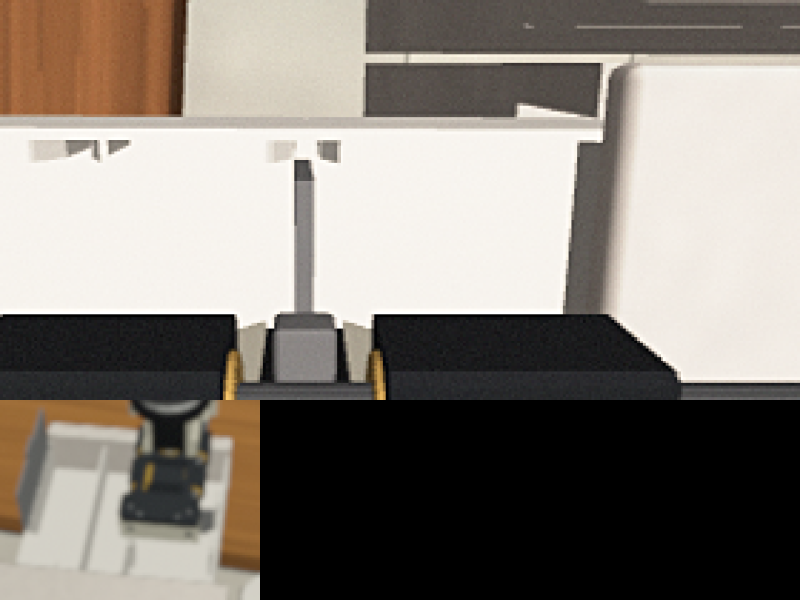

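The plate hangs at crop column 304 and the rear groove is at about 306, so I'll shift 1 mm and lower it.

Call:
servo_tool:
  deltas:
    - [[0,0.001,0.015],[0,0,0]]
    - [[0,0,0.012],[0,0,0]]
    - [[0,0,0.012],[0,0,0]]
    - [[0,0,0.008],[0,0,0]]
    - [[0,0,0.006],[0,0,0]]
    - [[0,0,0.005],[0,0,0]]
    - [[0,0,0.003],[0,0,0]]
    - [[0,0,0],[0,0,0]]

```text
time: 6.68
tool_pos: [603.3, 24.1, 53.5]
tcp_rot: [-3.141, -0.0, 1.657]
contact_force: [-1.2, -0.2, -1.1]
grip_width: 11.8
finger_force: 30.0
```

Call:
servo_tool:
  deltas:
    - [[0,0,0.002],[0,0,0]]
    - [[0,0,0.001],[0,0,0]]
    - [[0,0,0.001],[0,0,0]]
    - [[0,0,0],[0,0,0]]
    - [[0,0,0],[0,0,0]]

```text
time: 7.3
tool_pos: [604.0, 24.1, 51.0]
tcp_rot: [3.14, 0.0, 1.657]
contact_force: [-2.3, 1.4, 7.7]
grip_width: 11.8
finger_force: 30.0
```

Seated at TCP z 51.0, the same height as before the lift. Releasing, rising and heading to the tablet.

Call:
servo_tool:
  deltas:
    - [[0,0,0],[0,0,0]]
    - [[0,0,0],[0,0,0]]
    - [[0,0,-0.01],[0,0,0]]
    - [[0,0,-0.03],[0,0,0]]
    - [[0,0,-0.05],[0,0,0]]
    - [[0,0,-0.06],[0,0,0]]
    - [[0.0495,-0.0166,0],[0,0,0]]
    - [[0.0495,-0.0166,0],[0,0,0]]
    - [[0.0495,-0.0166,0],[0,0,0]]
    - [[0.0495,-0.0167,0],[0,0,0]]
    - [[0.0495,-0.0167,0],[0,0,0]]
    - [[0.0495,-0.0167,0],[0,0,0]]
    - [[0,0,0],[0,0,-9.2]]
    - [[0,0,0],[0,0,-9.2]]
    - [[0,0,0],[0,0,-9.2]]
    - [[0,0,0],[0,0,-9.2]]
    - [[0,0,0],[0,0,0]]
  fingers: 0.45

```text
time: 9.43
tool_pos: [478.5, 311.5, 200.2]
tcp_rot: [3.141, 0.0, 2.298]
contact_force: [0.6, -0.5, -0.2]
grip_width: 41.0
finger_force: 0.0
```

Run:
```python
from h import *;from plant import bot
o=bot.get_obs();print(o['tool_pos'],o['tcp_rot'])
m=bot.camera_model('wrist');im=bot.capture('wrist');t=bot.capture('top')
a=np.zeros((600,800,3),np.uint8);a[:384,:512]=im
a[384:600,:216]=cv2.resize(t[140:230,240:330],(216,216),interpolation=3)
s=bot.capture('scene');a[384:584,220:480]=cv2.resize(s[145:225,180:284],(260,200),interpolation=3)
cv2.imwrite('pics/c4.png',a[:,:,::-1])
for r in rects(im,m,20,(0,0,512,230)):print(*r)
tm=bot.camera_model('top')
for r in rects(t,tm,20,(120,200,200,265)):print('top',*r)
```

```text
[478.46840112 311.4718033  200.1971695 ] [3.14096386e+00 2.33154384e-04 2.29796715e+00]
[281. 227.] [550.1 279.5  22.9   7.5  41.6]
[205. 222.] [472.2 216.5  43.   21.4  58. ]
[ 18. 219.] [279.6  56.4  53.5  33.1  41.6]
[256. 173.] [476.6 312.6  45.1  36.3  41.6]
[474. 156.] [661.6 482.  146.1 178.6  54.7]
[207. 103.] [376.2 336.6  61.3  46.2  27.9]
[311.  90.] [459.4 434.1  60.7  48.3  20.2]
[412. 130.] [582.9 438.7  81.2 287.8   2.7]
[482.  26.] [547.4 605.1  80.4  33.3  62.1]
top [162. 222.] [459.8 362.9  35.9  46.   42.6]
top [178. 216.] [480.7 309.2  44.6  29.9  41.4]
```

View pics/c4.png

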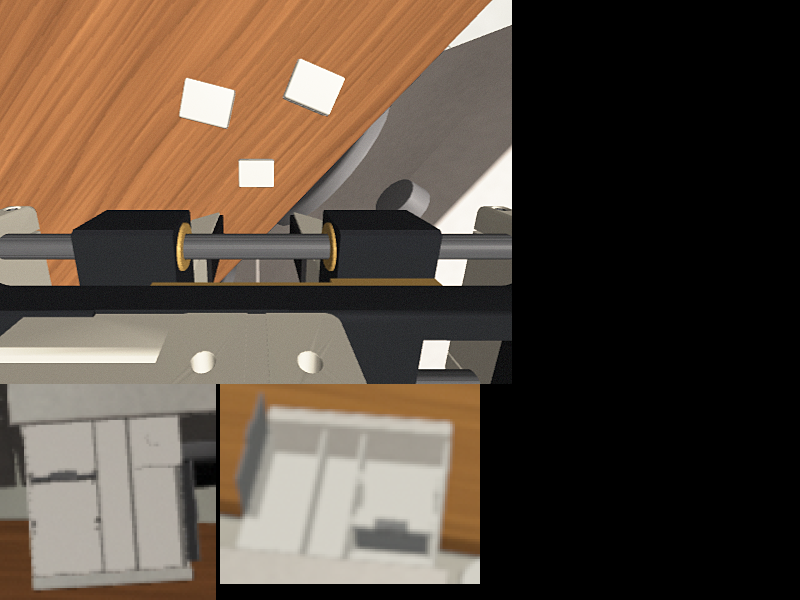

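The plate stands upright in the rear guides. The tablet, 45×36 at wrist (256,173), is aligned with the fingers, so I'll grasp it.

Call:
servo_tool:
  deltas:
    - [[0.001,0,0.05],[0,0,0]]
    - [[0,0,0.055],[0,0,0]]
    - [[0,0,0.04],[0,0,0]]
    - [[0,0,0.025],[0,0,0]]
    - [[0,0,0.015],[0,0,0]]
    - [[0,0,0.01],[0,0,0]]
    - [[0,0,0],[0,0,0]]
  fingers: 0.75

```text
time: 10.45
tool_pos: [477.8, 312.1, 4.7]
tcp_rot: [-3.142, 0.0, 2.299]
contact_force: [-0.2, 0.2, 1.3]
grip_width: 68.9
finger_force: 0.0
```

Call:
servo_tool:
  deltas:
    - [[0,0,0],[0,0,0]]
    - [[0,0,0],[0,0,0]]
    - [[0,0,0],[0,0,0]]
    - [[0,0,0],[0,0,0]]
    - [[0,0,0],[0,0,0]]
  fingers: 0.1

```text
time: 11.08
tool_pos: [478.0, 312.2, 5.2]
tcp_rot: [3.141, 0.0, 2.299]
contact_force: [0.4, -0.7, 5.9]
grip_width: 44.3
finger_force: 30.0
```

Call:
servo_tool:
  deltas:
    - [[0,0,-0.02],[0,0,0]]
    - [[0,0,-0.04],[0,0,0]]
    - [[0,0,-0.05],[0,0,0]]
    - [[0,0,-0.035],[0,0,0]]
    - [[0,0,0],[0,0,9.2]]
    - [[0,0,0],[0,0,9.2]]
    - [[0,0,0],[0,0,9.2]]
    - [[0,0,0],[0,0,9.2]]
    - [[-0.042,0.005,0],[0,0,0]]
    - [[-0.042,0.005,0],[0,0,0]]
    - [[-0.043,0.005,0],[0,0,0]]
    - [[-0.043,0.005,0],[0,0,0]]
    - [[-0.043,0.005,0],[0,0,0]]
    - [[-0.043,0.005,0],[0,0,0]]
    - [[-0.042,0.004,0],[0,0,0]]
    - [[0,0,0],[0,0,0]]

```text
time: 13.08
tool_pos: [537.5, 15.6, 149.3]
tcp_rot: [-3.141, 0.0, 1.653]
contact_force: [0.6, 1.0, -0.8]
grip_width: 44.6
finger_force: 30.0
```

Call:
servo_tool:
  deltas:
    - [[0.0025,0,0.03],[0,0,0]]
    - [[0,0,0.04],[0,0,0]]
    - [[0,0,0.025],[0,0,0]]
    - [[0,0,0.013],[0,0,0]]
    - [[0,0,0.006],[0,0,0]]
    - [[0,0,0.004],[0,0,0]]
    - [[0,0,0],[0,0,0]]
    - [[0,0,0],[0,0,0]]

```text
time: 14.08
tool_pos: [537.4, 20.6, 32.3]
tcp_rot: [3.14, 0.0, 1.657]
contact_force: [0.1, -0.0, -0.5]
grip_width: 44.8
finger_force: 30.0
```

Call:
servo_tool:
  deltas:
    - [[0,0,0.002],[0,0,0]]
    - [[0,0,0.002],[0,0,0]]
    - [[0,0,0],[0,0,0]]
    - [[0,0,0],[0,0,0]]

```text
time: 14.58
tool_pos: [537.3, 20.6, 28.2]
tcp_rot: [3.141, 0.0, 1.657]
contact_force: [-0.5, 0.5, 6.0]
grip_width: 44.6
finger_force: 30.0
```

Call:
servo_tool:
  deltas:
    - [[0,0,0],[0,0,0]]
    - [[0,0,0],[0,0,0]]
    - [[0,0,-0.01],[0,0,0]]
    - [[0,0,-0.03],[0,0,0]]
    - [[0,0,-0.05],[0,0,0]]
    - [[0,0,-0.06],[0,0,0]]
    - [[0,0,0],[0,0,0]]
  fingers: 0.62

```text
time: 15.45
tool_pos: [539.8, 20.5, 183.2]
tcp_rot: [3.131, 0.002, 1.657]
contact_force: [-0.5, -0.4, -0.9]
grip_width: 56.9
finger_force: 0.0
```

Run:
```python
from h import *;from plant import bot
o=bot.get_obs();print(o['tool_pos'],o['tcp_rot'])
m=bot.camera_model('wrist');im=bot.capture('wrist')
a=np.zeros((600,800,3),np.uint8);a[:400]=cv2.resize(im[100:240,150:430],(800,400),interpolation=3)
s=bot.capture('scene');sm=bot.camera_model('scene')
a[400:600,:260]=cv2.resize(s[145:225,180:284],(260,200),interpolation=3)
a[400:600,270:470]=cv2.resize(s[145:215,180:250],(200,200),interpolation=3)
cv2.imwrite('pics/c5.png',a[:,:,::-1])
F=np.array([463.3,-42.2]);X=np.array([.9963,.0857]);Y=np.array([-.0857,.9963])
H=F+87*X-101*Y;print('hinge',H)
for phi in(1.5,1.57,1.65,1.75,1.85):
    for c,mm in(('scene',sm),('top',bot.camera_model('top'))):
        P=[np.r_[H+s_*63*X+58*np.cos(phi)*Y,70+58*np.sin(phi)] for s_ in(-1,1)];print(phi,c,proj(mm,P).round(1).tolist())
```

```text
[539.79381951  20.47649795 183.17261333] [3.13099841e+00 2.04683455e-03 1.65711863e+00]
hinge [ 558.6338 -135.3704]
1.5 scene [[199.0, 148.9], [189.4, 183.8]]
1.5 top [[319.9, 213.4], [316.4, 171.3]]
1.57 scene [[197.5, 148.7], [187.8, 183.7]]
1.57 top [[321.3, 213.3], [317.8, 171.2]]
1.65 scene [[195.8, 148.7], [186.0, 183.5]]
1.65 top [[322.8, 213.2], [319.3, 171.1]]
1.75 scene [[193.8, 148.7], [183.9, 183.5]]
1.75 top [[324.7, 213.1], [321.2, 171.0]]
1.85 scene [[191.8, 148.8], [181.8, 183.7]]
1.85 top [[326.5, 212.9], [323.0, 171.0]]
```

View pics/c5.png

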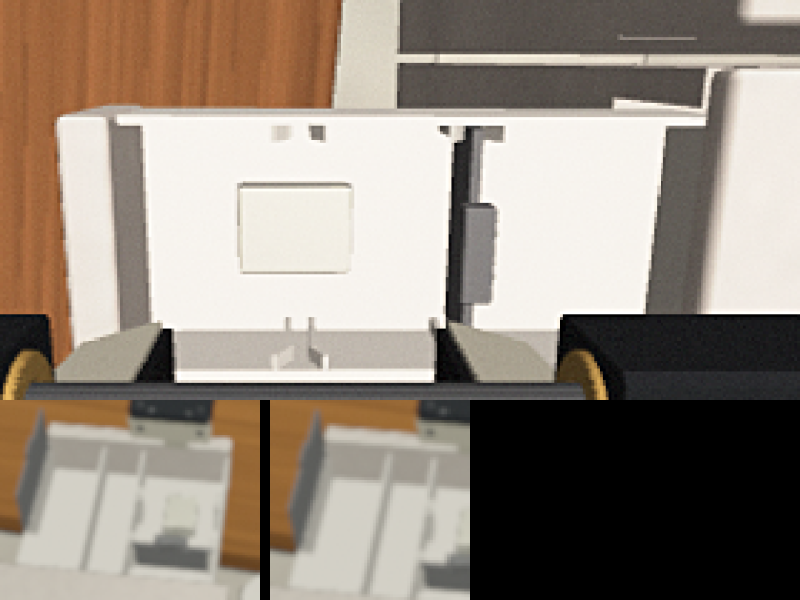

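The tablet lies flat in the main-wash compartment at crop (295,228), with the plate seated behind it. Next is the cover, which stands at about 1.57 rad.

Call:
servo_tool:
  deltas:
    - [[-0.05,0.0015,0],[0,0,0]]
    - [[-0.05,0.0015,0],[0,0,0]]
    - [[-0.05,0.0015,0],[0,0,0]]
    - [[-0.047,0.001,0],[0,0,0]]
    - [[0,0,0.01],[0,0,0]]
    - [[0,0,0.03],[0,0,0]]
    - [[0,0,0.033],[0,0,0]]
    - [[0,0,0],[0,0,0]]
    - [[0,0,0],[0,0,0]]
  fingers: 0

```text
time: 16.68
tool_pos: [559.7, -174.6, 105.0]
tcp_rot: [-3.141, -0.0, 1.658]
contact_force: [-0.4, 0.5, 0.5]
grip_width: -0.1
finger_force: 0.0
```

Call:
servo_tool:
  deltas:
    - [[0.015,0,0],[0,0,0]]
    - [[0.0135,0,0],[0,0,0]]
    - [[0.009,0,0.001],[0,0,0]]
    - [[0.0085,0,0.003],[0,0,0]]
    - [[0.0075,0,0.005],[0,0,0]]
    - [[0.006,0,0.007],[0,0,0]]
    - [[0.004,0,0.008],[0,0,0]]
    - [[0,0,0],[0,0,0]]

```text
time: 17.68
tool_pos: [553.4, -111.5, 79.7]
tcp_rot: [-3.14, -0.001, 1.657]
contact_force: [-0.4, -0.2, -0.7]
grip_width: 0.3
finger_force: 0.0
```

Call:
servo_tool:
  deltas:
    - [[0.01,0,0.0],[0,0,0]]
    - [[0.01,0,0.002],[0,0,0]]
    - [[0,0,0.003],[0,0,0]]
    - [[0,0,0.002],[0,0,0]]
    - [[0,0,0],[0,0,0]]

```text
time: 18.3
tool_pos: [552.2, -92.1, 73.5]
tcp_rot: [-3.141, 0.0, 1.657]
contact_force: [0.7, 0.1, 0.0]
grip_width: 0.3
finger_force: 0.0
```

Call:
servo_tool:
  deltas:
    - [[0,0,0.0015],[0,0,0]]
    - [[0,0,0.001],[0,0,0]]
    - [[0,0,0.0005],[0,0,0]]
    - [[0,0,0],[0,0,0]]
    - [[0,0,0],[0,0,0]]

```text
time: 18.92
tool_pos: [552.4, -92.2, 71.6]
tcp_rot: [3.141, 0.001, 1.657]
contact_force: [-2.1, -0.5, 6.6]
grip_width: 0.3
finger_force: 3.4
```

Call:
servo_tool:
  deltas:
    - [[0,0,-0.01],[0,0,0]]
    - [[0,0,-0.03],[0,0,0]]
    - [[0,0,-0.04],[0,0,0]]
    - [[0.019,-0.043,0],[0,0,0]]
    - [[0.019,-0.043,0],[0,0,0]]
    - [[0.019,-0.042,0],[0,0,0]]
    - [[0,0,0],[0,0,0]]

```text
time: 19.8
tool_pos: [417.1, -45.1, 151.1]
tcp_rot: [-3.14, -0.001, 1.658]
contact_force: [0.4, -0.0, 2.0]
grip_width: 0.4
finger_force: 0.0
```

Run:
```python
from h import *;from plant import bot
o=bot.get_obs();print(o['tool_pos'],o['tcp_rot'])
im=bot.capture('wrist');t=bot.capture('top');s=bot.capture('scene')
a=np.zeros((600,800,3),np.uint8);a[:300,:400]=cv2.resize(im,(400,300))
a[:300,400:700]=cv2.resize(t[140:230,240:330],(300,300),interpolation=3)
a[300:600,:400]=cv2.resize(s[145:225,180:287],(400,300),interpolation=3)
cv2.imwrite('pics/c6.png',a[:,:,::-1])
```

```text
[417.11672194 -45.10338152 151.05956683] [-3.14004445e+00 -5.67225804e-04  1.65757815e+00]
```

View pics/c6.png

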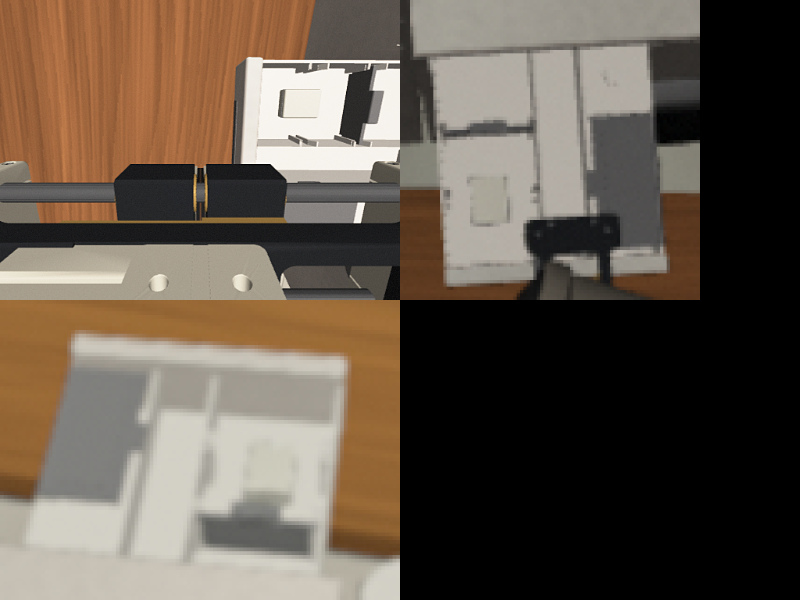

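The softener cover now lies flat over its compartment at top-crop (625,180), and the tablet and plate are still in place. Next, push the drawer home.

Call:
servo_tool:
  deltas:
    - [[0,0,0.02],[0,0,0]]
    - [[0,0,0.04],[0,0,0]]
    - [[0,0,0.03],[0,0,0]]
    - [[0,0,0.011],[0,0,0]]
    - [[0,0.01,0],[0,0,0]]
    - [[0,0.008,0],[0,0,0]]
    - [[0,0.006,0],[0,0,0]]
    - [[0,0.005,0],[0,0,0]]
    - [[0,0.005,0],[0,0,0]]
    - [[0,0.006,0],[0,0,0]]
    - [[0,0.008,0],[0,0,0]]
    - [[0,0.01,0],[0,0,0]]

```text
time: 21.45
tool_pos: [478.1, -41.1, 49.7]
tcp_rot: [-3.141, -0.0, 1.657]
contact_force: [-3.8, -1.9, 3.6]
grip_width: 0.6
finger_force: 2.3
```

Call:
servo_tool:
  deltas:
    - [[0,0.01,0],[0,0,0]]
    - [[0,0.012,0],[0,0,0]]
    - [[0,0.012,0],[0,0,0]]
    - [[0,0.012,0],[0,0,0]]
    - [[0,0.012,0],[0,0,0]]
    - [[0,0.012,0],[0,0,0]]
    - [[0,0.012,0],[0,0,0]]
    - [[0,0.012,0],[0,0,0]]
    - [[0,0.012,0],[0,0,0]]
    - [[0,0.01,0],[0,0,0]]

```text
time: 22.7
tool_pos: [594.0, -31.3, 49.6]
tcp_rot: [3.141, 0.0, 1.657]
contact_force: [-3.8, -3.0, 3.2]
grip_width: 0.5
finger_force: 2.3
```

Call:
servo_tool:
  deltas:
    - [[0,0.01,0],[0,0,0]]
    - [[0,0.01,0],[0,0,0]]
    - [[0,0.01,0],[0,0,0]]
    - [[0,0.01,0],[0,0,0]]
    - [[0,0.008,0],[0,0,0]]
    - [[0,0.005,0],[0,0,0]]
    - [[0,0.003,0],[0,0,0]]
    - [[0,0.002,0],[0,0,0]]
    - [[0,0,0],[0,0,0]]

```text
time: 23.82
tool_pos: [651.1, -26.1, 49.5]
tcp_rot: [3.141, -0.0, 1.657]
contact_force: [-1.7, -2.5, 0.8]
grip_width: 0.6
finger_force: 1.1
```

Call:
servo_tool:
  deltas:
    - [[0,0.002,0],[0,0,0]]
    - [[0,0.002,0],[0,0,0]]
    - [[0,0.002,0],[0,0,0]]
    - [[0,0.002,0],[0,0,0]]
    - [[0,0,0],[0,0,0]]

```text
time: 24.45
tool_pos: [656.2, -25.6, 49.5]
tcp_rot: [-3.135, -0.001, 1.657]
contact_force: [-15.6, -2.0, 5.8]
grip_width: 0.1
finger_force: 8.0
```

Call:
servo_tool:
  deltas:
    - [[0,0.0015,0],[0,0,0]]
    - [[0,0,0],[0,0,0]]
    - [[0,0,0],[0,0,0]]

```text
time: 24.82
tool_pos: [656.1, -25.6, 49.6]
tcp_rot: [-3.132, -0.001, 1.657]
contact_force: [-20.9, -3.5, 11.2]
grip_width: 0.6
finger_force: 11.4
```

Call:
servo_tool:
  deltas:
    - [[0,-0.01,0],[0,0,0]]
    - [[0,-0.03,0],[0,0,0]]
    - [[0,-0.05,0],[0,0,0]]
    - [[0,-0.06,0],[0,0,0]]
    - [[0,-0.06,-0.03],[0,0,0]]
    - [[0,-0.03,-0.04],[0,0,0]]
    - [[0,0,-0.04],[0,0,0]]
    - [[0,0,0],[0,0,0]]

```text
time: 25.82
tool_pos: [428.2, -46.1, 161.0]
tcp_rot: [3.132, 0.003, 1.657]
contact_force: [-0.5, 0.2, -0.0]
grip_width: 0.8
finger_force: 0.0
```

Run:
```python
from h import *;from plant import bot
t=bot.capture('top');s=bot.capture('scene')
a=np.zeros((600,800,3),np.uint8)
a[:600,:400]=cv2.resize(t[100:220,230:310],(400,600),interpolation=3)
a[:400,400:800]=cv2.resize(s[110:250,150:290],(400,400),interpolation=3)
cv2.imwrite('pics/c7.png',a[:,:,::-1])
F=np.array([463.3,-42.2]);X=np.array([.9963,.0857]);Y=np.array([-.0857,.9963])
for d in(215,205):print(proj(bot.camera_model('top'),[np.r_[F+d*X+k*Y,82] for k in(104,-104)]).round(1).tolist())
```

```text
[[248.4, 157.0], [314.5, 152.6]]
[[248.6, 160.2], [314.8, 155.7]]
```

View pics/c7.png

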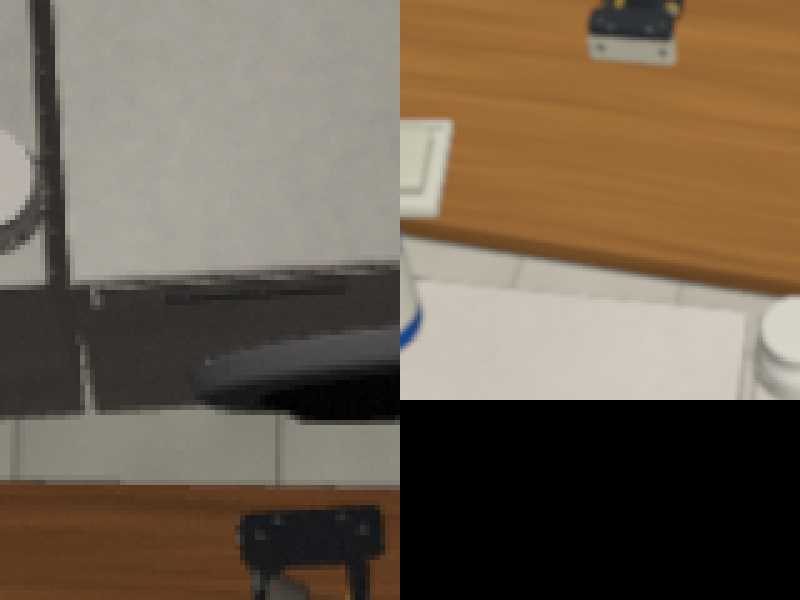

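The drawer's panel now shows only as a thin line along the machine's front face, at crop row 275. It is flush, and the arm is clear. Handing in.

```bash
python3 -c "
from plant import bot
print(bot.close_job())"
```

```text
the job is handed in; nothing more can be done
None
```

The job is handed in at about 26 s: the partition is seated in the rear guides, the tablet lies flat in the main-wash compartment in front of it, the softener cover is shut and the drawer is fully home; the soap dish, tub and bottle were not touched.

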